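Unhook the green squeegee and put it to rinse

ROBOT

A 6-joint arm with a two-finger parallel gripper is mounted at the origin on the work surface. World frame = base frame: x ahead of the robot, y to its left, z up, the work surface at z = 0. Lengths are in m, angles in rad, forces in N, time in s.
With the tool pointing down it reaches from about 0.225 to 0.875 m from the base axis. Payload 3.4 kg.
Tool frame: the origin (TCP) lies between the finger pads; the fingertips stand 17 mm ahead of it and the grasp point (between the pads) lies 2 mm behind it; y points along the fingers, z is the direction in which the jaws open and shut, and the axes are right-handed (so a half turn about y gives the same grasp; the last joint's range is limited). The gripper opens to 85 mm and grips with 20 to 120 N. Pads are 22 mm wide; open, the fingers measure 114 mm over their backs; the gripper's body (76 mm by 85 mm) begins 54 mm behind the grasp point. The pads swing forward as they close: fully open they stand 13 mm farther back than shut.
Start: joints at [1.07, 0.276, 1.505, -0, 1.361, -0.121], TCP at [0.213, 0.534, 0.248] pointing down, gripper open.
Joint ranges: [-2.89, 2.89], [-0.75, 2.08], [0.22, 2.7], [-1.18, 4.32], [0.11, 2.71], [-2.7, 2.7]. Speed limits (rad/s): [2.57, 2.57, 3.14, 3.14, 3.14, 3.14].

INTERFACE

Orientations are given as a unit quaternion [w, x, y, z].
In Python, from rig import manip, get_image, camera_model, sign_off, spot_in, silhouettes, spot_point gives the robot as it stands.
- The arm moves only by the tool jog_arm, never from a script. Its argument "targets" is a list of rows, each a list of 3 entries, a list of its own where there are three numbers: the finger opening in m, from 0 to 0.0854, then the shift along the world's x, y, z in m, then the turn about the world's z in rad. In form: [[claw, [x, y, z], spin], ...]. A call has 1 to 10 rows; each row shifts and turns the commanded pose from where the row before left it; what a row does not reach is not made up. A row lasts 1/8 s, in which the tool goes at most 62.5 mm and 10.7 degrees, less where a joint would pass 70% of its speed; a pose out of reach is approached as far as the arm can. A call with a gripper value outside its range is refused whole. The fingers move at their own pace and stop on an object; "force" is the grip in N (left out, the last holds). Time passes only in rows, so rows that do not move let the fingers close. It gives the time, the measured TCP pose, the force and the opening at its end, in the units of the state.
- manip.get_state(): the state, without advancing time (a new reading comes with each control period).
- get_image(name): name is "scene" or "side" or "wrist"; returns (picture, depth): 420x560x3 uint8, red, green, blue; 420x560 float32, m along the optical axis (not along the pixel's ray), 0 where there is no reading.
- camera_model(name): a dict with "mtx" (3x3 intrinsics, pixels), "world_from_camera" (4x4, takes a point from camera to world coordinates). Camera axes: x right, y up, looking along -z (the intrinsics and any distortion apply to the point x, -y, -z); pixel columns grow to the right and rows downward; lengths in m; the calibration is good to about 2 mm. A picture is of the moment at which its call begins: read the wrist's pose just before it. camera_model takes no time and is no camera call; for the wrist camera it gives the pose at the moment of the call.
- sign_off(): hands the job in, once; it reports no verdict.
Trained networks look in the newest picture that a camera, given by its name, has taken for a name from the list of things; names that differ only in an ending like _2 or _b are one class to them, and where a whole thing is asked for, a point or a joint stands for the part that bears it (a point fixed in the world has none). Each returns a list of dicts, best first, with "score" (0 to 1); they miss things now and then, are a little off and sometimes report something else, mostly with a low value. They report only what shows in the picture. A call takes as long as a camera call. They do not tell look-alikes from the thing itself.
- spot_in(name, camera): "position" ([column, row] in pixels, amid what is visible of it).
- silhouettes(name, camera): "mask" (420x560 bool, what is visible of it) and "position" ([column, row] in pixels, amid what is visible of it).
- spot_point(name, camera): "position" ([column, row] in pixels: a listed point, or the origin of a listed thing).
The state is a dict: "clock": time; "qpos": joint angles; "qd": joint speeds; "effort": joint torques, N m; "position": TCP position; "ee_rot": TCP orientation; "contact_force": force on the tool from outside, world axes, zero at the start; "moment": the same for the moment, N m; "width": finger opening in m.
Only numpy, scipy, OpenCV 4.12 (cv2) and the standard library are available. Lean on these libraries where they do the work, as an engineer would, in place of code of your own. Each camera call takes 0.05 s, during which the arm holds its last target.

TASK

Take the green squeegee off its barbed hook: raise it a little, tip it, back it off over the barb, then stand it blade-down in the steel rinse trough and let go of it. Set it down without dropping it, and leave the red and blue squeegees hanging where they are.

Things in the scene. Friction and masses are not known exactly. Their poses are not given: they have to be found in the camera images.
- green_grip (a point): Green squeegee, 114 mm tall, 0.13-0.25 kg, hung upright on one of 3 like barbed hooks 130 mm apart on a low rack. Point: middle of its loop handle (48 mm wide, 20 thick), 88 mm above the blade edge; grip here from above across the 48 mm. z up, y along its width, x along the hook to the barb. To pass the barb: raise about 15 mm, lean its top 20-45 deg to -x, then go +x and up along the rod.
- red_grip (a point): The same point of the red squeegee, alike, on another hook; leave it hanging. From the bottom up each squeegee has: blade 8 mm thick and 106 wide; wooden holder 20-56 mm above the blade edge, 22 thick and 110 wide; loop handle up to 114 mm, with a window 30 mm wide and 40 tall (56-96 mm above the blade edge) through which the hook's rod passes.
- blue_grip (a point): The same point of the blue squeegee, alike; leave it hanging. Each hook: 8 mm steel rod, its axis 4 mm above this point, level from the rail (16 mm high bar, 40 mm away on the -x side; nothing on the rack is higher than the handles) to 25 mm on the +x side, then rising 50 deg along +x for 40 mm to a tip with a 9 mm barb pointing back to -x, which an upright window cannot pass.
- trough_in (a point): Centre of the inner floor, 6 mm above the bench, of the narrow open steel rinse trough, fixed to the bench: inside 52 mm (its x axis) by 158 mm (its y axis), walls 6 mm thick, rim 60 mm above the bench. The squeegee stands in it on its blade, its width along the trough's y axis, either way round, and may lean on a wall.
There are look-alikes about, which are no part of the job. Leave any pink, purple or turquoise look-alike of the part that bears green_grip alone.

How it is judged:
On the way, in this order (a step that is already met when the one before it is completed fails the run):
1. the green squeegee is raised and tipped at least 8 degrees while still around its hook (angle between green_grip's own z axis and vertical above 0.14 rad and distance of green_grip from where it was at the start of the episode between 0.006 and 0.085 m), for 0.1 s.
2. the green squeegee is off the hook, in the gripper, 13 cm or more from where it hung (distance of green_grip from where it was at the start of the episode above 0.13 m and contact force between the fingers and green above 1 N), for 0.1 s.
At the end, for the whole second after the job is handed in: The green squeegee stands blade-down inside the trough (the middle of its blade edge within 15 mm of the trough's floor, 30 mm across and 40 mm along of its centre; leaning under 40 degrees), released and at rest; the red and blue squeegees hang within 40 mm of where they were (x of green in the frame of trough_in between -0.03 and 0.03 m and y of green in the frame of trough_in between -0.04 and 0.04 m and z of green in the frame of trough_in between -0.01 and 0.015 m and angle between green_grip's own z axis and vertical below 0.7 rad and linear speed of green below 0.02 m/s and distance of each of red_grip, blue_grip from where it was at the start of the episode below 0.04 m); the robot touches nothing.
It fails at once if the green squeegee is dropped (falls free from more than about 3 cm) (linear speed of green above 0.8 m/s and contact force between the fingers and green below 0.3 N).
It fails at once if the red or the blue squeegee is moved more than 5 cm (distance of any of red_grip, blue_grip from where it was at the start of the episode above 0.05 m).
It also fails if it takes over 40 s, if anything falls off the work surface, if the arm or the gripper's body presses on something with over 40 N, if the wrist force passes 120 N, or if a joint passes its speed limit or range.

## Working session

There is one attempt and no reset: what is moved stays moved. The work goes in short steps, Python scripts to look and compute and a tool call to move; the robot and the scene stay as the last step left them, time stands still between calls to the robot, and variables do not carry over. Pictures are saved under pics/ and viewed, and the job is handed in when it is done.

Besides the shell and the picture viewer there is one more tool, called after "Emit:" as name(argument=value, ...) on one line, values as JSON. jog_arm: Moves the arm, as the interface text tells. Its arguments: {"type":"object","properties":{"targets":{"type":"array","items":{"type":"array"}},"force":{"type":"number"}},"required":["targets"]}

```bash
ls -la; mkdir -p pics; cat > h.py <<'E'
import numpy as np, cv2
from rig import *
def snap(cam,fn):
    im,d=get_image(cam); cv2.imwrite('pics/'+fn,cv2.cvtColor(im,cv2.COLOR_RGB2BGR)); np.savez('pics/'+fn[:-4]+'.npz',im=im,d=d,K=np.array(camera_model(cam)['mtx']),T=np.array(camera_model(cam)['world_from_camera'])); return im,d
def back(u,v,z,K,T):
    K=np.array(K);T=np.array(T)
    p=np.array([(u-K[0,2])/K[0,0]*z,-(v-K[1,2])/K[1,1]*z,-z,1]);return (T@p)[:3]
def proj(P,K,T):
    p=np.linalg.inv(T)@np.append(P,1);return np.array([K[0,2]+K[0,0]*p[0]/-p[2],K[1,2]-K[1,1]*p[1]/-p[2]])
E
python3 - <<'E'
from h import *
print(manip.get_state())
for c in ['scene','side','wrist']:
    m=camera_model(c);print(c,{k:np.round(np.array(v),3).tolist() for k,v in m.items()})
    im,d=snap(c,c+'0.png')
    for n in ['green_grip','red_grip','blue_grip','trough_in']:
        for r in spot_point(n,c):
            u,v=r['position'];z=d[int(round(v)),int(round(u))]
            print(n,np.round([u,v],1),round(r['score'],2),np.round(back(u,v,z,m['mtx'],m['world_from_camera']),3) if z>0 else None)
E
```

```text
total 12
drwxr-xr-x  3 agent agent 4096 Dec  7 14:48 .
drwxr-xr-x 23 root  root  4096 Dec  7 14:48 ..
drwxr-xr-x  2 agent agent 4096 Dec  7 14:48 pics
{'clock': 0.0, 'qpos': array([ 1.06996372e+00,  2.76596800e-01,  1.50613044e+00,  1.95884694e-05,
        1.36070723e+00, -1.20992630e-01]), 'qd': array([-5.98560346e-05, -9.83862934e-04,  7.55004890e-04,  1.72376136e-03,
       -1.93311767e-03,  1.37192747e-03]), 'effort': array([ 2.40954156e-03, -4.16778696e+01, -2.45811260e+01,  1.45387794e-04,
        1.08279721e-02,  3.12657949e-05]), 'position': array([0.21294782, 0.53357838, 0.24743973]), 'ee_rot': array([-0.69377408,  0.69500986, -0.13369487,  0.13328355]), 'contact_force': array([ 0.48233543, -0.45643661,  0.42271188]), 'moment': array([ 0.01149072, -0.0167892 , -0.02834585]), 'width': 0.08538570850280422}
scene {'mtx': [[405.744, 0.0, 278.557], [0.0, 405.744, 210.313], [0.0, 0.0, 1.0]], 'world_from_camera': [[-0.702, -0.6, 0.384, 0.781], [0.712, -0.601, 0.363, 0.309], [0.014, 0.528, 0.849, 0.822], [0.0, 0.0, 0.0, 1.0]]}
green_grip [203.9 258.1] 0.85 [ 0.638 -0.019  0.113]
gre
[... 322 characters left out ...]
, 0.142], [-0.532, 0.661, -0.53, -0.503], [-0.012, 0.619, 0.785, 0.88], [0.0, 0.0, 0.0, 1.0]]}
green_grip [297.6 261.7] 0.93 [ 0.432 -0.115  0.113]
green_grip [261.  183.8] 0.88 [0.459 0.084 0.168]
green_grip [294.1 152.6] 0.67 [0.688 0.279 0.003]
green_grip [161.2 196.1] 0.63 [0.253 0.234 0.108]
red_grip [234.5 151.6] 0.81 None
blue_grip [205.8 128. ] 0.72 [0.435 0.326 0.18 ]
trough_in [382.2 321.8] 0.57 [ 0.544 -0.295  0.006]
wrist {'mtx': [[299.673, 0.0, 276.082], [0.0, 299.673, 209.169], [0.0, 0.0, 1.0]], 'world_from_camera': [[0.369, -0.879, -0.301, 0.136], [0.929, 0.349, 0.119, 0.565], [0.0, -0.324, 0.946, 0.375], [0.0, 0.0, 0.0, 1.0]]}
green_grip [ 58.5 312.9] 0.67 [0.248 0.261 0.098]
```

View pics/scene0.png

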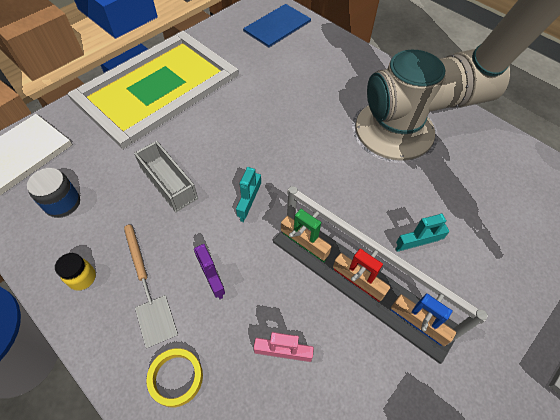

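View pics/side0.png

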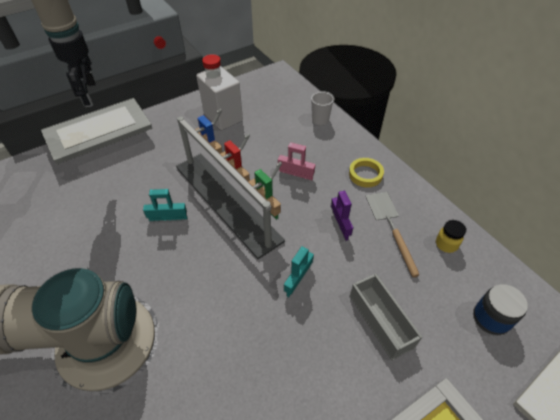

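View pics/wrist0.png

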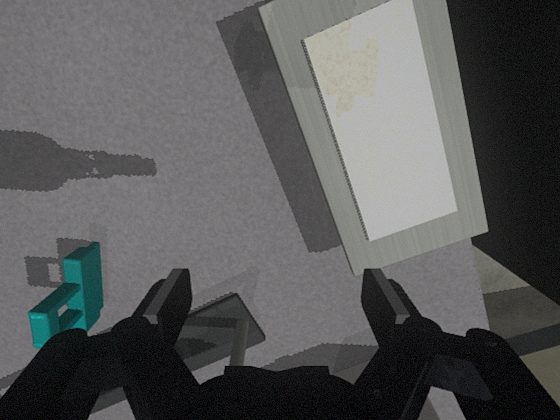

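```bash
python3 - <<'E'
from h import *
for c in ['scene','side']:
    q=np.load(f'pics/{c}0.npz');im,d,K,T=q['im'],q['d'],q['K'],q['T']
    hsv=cv2.cvtColor(im,cv2.COLOR_RGB2HSV);H,S,V=[hsv[...,i].astype(int) for i in range(3)]
    box={'scene':(275,490,190,360),'side':(180,300,100,230)}[c]
    reg=np.zeros(d.shape,bool);reg[box[2]:box[3],box[0]:box[1]]=1
    M={'green':(H>45)&(H<75)&(S>120),'red':((H<6)|(H>174))&(S>150),'blue':(H>105)&(H<125)&(S>130)}
    vv,uu=np.mgrid[:420,:560]
    for n,m in M.items():
        m=m&reg&(d>0)
        P=np.array([back(u,v,z,K,T) for u,v,z in zip(uu[m],vv[m],d[m])])
        if len(P)<10: print(c,n,len(P));continue
        zt=np.percentile(P[:,2],97)
        t=P[P[:,2]>zt-.006]
        print(c,n,len(P),'uv',uu[m].mean().round(),vv[m].mean().round(),'z',np.percentile(P[:,2],[3,50,97]).round(3),'top',len(t),t.mean(0).round(4))
        r=cv2.minAreaRect((t[:,:2]*1000).astype(np.float32));print('   rect',np.round(r[0],1),np.round(r[1],1),r[2])
    # trough
    for r in silhouettes('trough_in',c): print(c,'trough',r['score'],np.round(r['position']),r['mask'].sum())
    x=cv2.resize(im[box[2]:box[3],box[0]:box[1]],None,fx=3.4,fy=3.4,interpolation=cv2.INTER_CUBIC)
    cv2.imwrite(f'pics/{c}_crop.png',x[...,::-1])
E
```

```text
scene green 518 uv 307.0 226.0 z [0.077 0.184 0.189] top 261 [0.4699 0.0886 0.1874]
   rect [468.6  87.6] [22.1 47.8] 6.426374435424805
scene red 571 uv 365.0 266.0 z [0.077 0.185 0.189] top 308 [0.4568 0.2175 0.1875]
   rect [456.1 217. ] [20.8 47.5] 5.394925594329834
scene blue 662 uv 431.0 311.0 z [0.077 0.186 0.189] top 373 [0.4439 0.3461 0.1874]
   rect [443.3 346. ] [20.7 47.7] 5.850431442260742
scene trough 0.8 [164. 176.] 2189
side green 204 uv 264.0 182.0 z [0.142 0.185 0.19 ] top 108 [0.4651 0.084  0.1873]
   rect [465.6  86.1] [17.9 44.6] 4.4881205558776855
side red 236 uv 233.0 153.0 z [0.137 0.181 0.189] top 107 [0.4529 0.2153 0.1873]
   rect [453.6 215.2] [20.1 46.7] 5.7384352684021
side blue 209 uv 206.0 127.0 z [0.034 0.179 0.19 ] top 90 [0.4396 0.3431 0.1873]
   rect [439.9 344.5] [18.6 48.1] 4.27144718170166
side trough 0.66 [387. 317.] 3088
```

View pics/scene_crop.png

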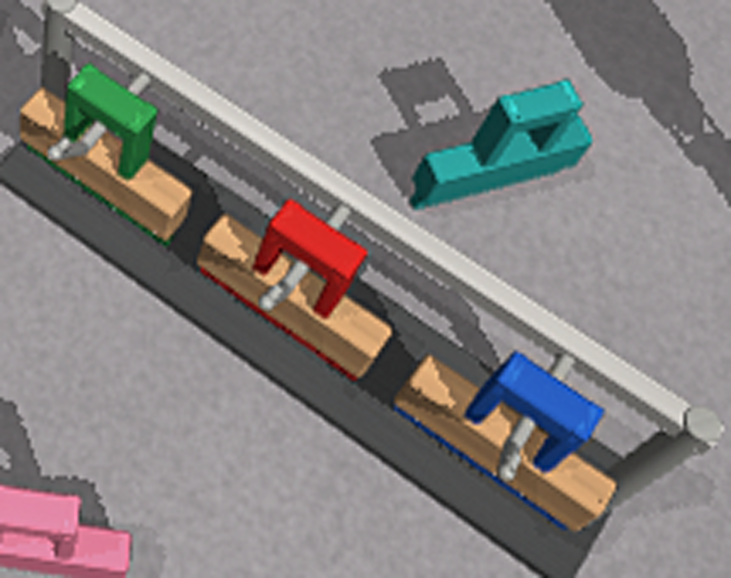

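View pics/side_crop.png

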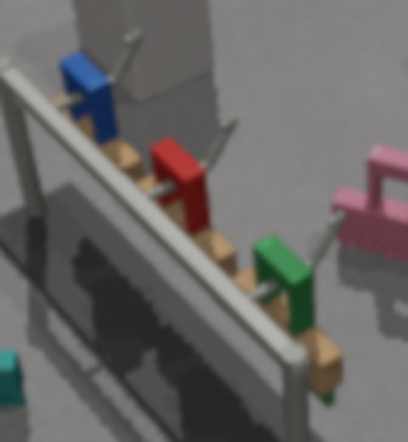

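The scene picture shows these things that could be taken for the target (pixels in the scene view):
- red on the rack at (365,266)
- blue on the rack at (431,311)
- turquoise at (248,193) and (425,232)
- purple at (208,270)
- pink at (284,345)
- the green patch at (155,85)

Only the handle at (307,223) is green and hangs on a barbed hook. The crop confirms it: the rod runs through its window and the barb is on the far side from the robot.

```bash
python3 - <<'E'
from h import *
for c in ['scene','side']:
    im,d=snap(c,c+'1.png');q=np.load(f'pics/{c}1.npz');K,T=q['K'],q['T']
    m=silhouettes('trough_in',c)[0]['mask']
    m=cv2.dilate(m.astype(np.uint8),np.ones((5,5)))>0
    vv,uu=np.mgrid[:420,:560];m&=d>0
    P=np.array([back(u,v,z,K,T) for u,v,z in zip(uu[m],vv[m],d[m])])
    t=P[(P[:,2]>.056)&(P[:,2]<.064)]
    r=cv2.minAreaRect((t[:,:2]*1000).astype(np.float32));print(c,len(t),'rim rect',r, np.percentile(P[:,2],[5,50,95]))
    f=P[(P[:,2]>.003)&(P[:,2]<.009)];print(np.mean(f,0))
    print([ (np.round(x['position'],1),x['score']) for x in spot_point('trough_in',c)])
E
python3 - <<'E'
import numpy as np
from scipy.spatial.transform import Rotation as R
q=[-0.69377408,  0.69500986, -0.13369487,  0.13328355]
print(R.from_quat(q,scalar_first=True).as_matrix().round(3))
E
```

```text
scene 450 rim rect ((545.8650512695312, -290.02227783203125), (172.55838012695312, 64.38225555419922), 83.51268005371094) [-7.59190259e-05  1.21510303e-02  6.10494303e-02]
[ 0.54020902 -0.30199918  0.00635658]
[(array([166.1, 181.4]), 0.98)]
side 625 rim rect ((543.8246459960938, -290.35858154296875), (170.76666259765625, 65.39360046386719), 84.02688598632812) [-0.00020222  0.01752274  0.06077552]
[ 0.55255532 -0.28982667  0.00624167]
[(array([381.5, 320. ]), 0.89)]
[[ 0.929 -0.001  0.371]
 [-0.371 -0.002  0.929]
 [-0.    -1.    -0.002]]
```

Emit:
jog_arm(targets=[[0.085,[0.0254,-0.0447,0.003],0.0478],[0.085,[0.0254,-0.0447,0.003],0.0478],[0.085,[0.0254,-0.0447,0.003],0.0478],[0.085,[0.0254,-0.0447,0.003],0.0478],[0.085,[0.0254,-0.0447,0.003],0.0478],[0.085,[0.0254,-0.0447,0.003],0.0478],[0.085,[0.0254,-0.0447,0.003],0.0478],[0.085,[0.0254,-0.0447,0.003],0.0478],[0.085,[0.0254,-0.0447,0.003],0.0478],[0.085,[0.0254,-0.0447,0.003],0.0478]], force=25)

```text
clock: 2.4
position: [0.4679, 0.0855, 0.2787]
ee_rot: [0.706, -0.706, -0.036, 0.035]
contact_force: [0.4, 0.5, 0.1]
width: 0.0854
```

```bash
cat > hd.py <<'E'
from h import *
from scipy.spatial.transform import Rotation as R
s=manip.get_state();z=R.from_quat(s['ee_rot'],scalar_first=True).as_matrix()[:,2]
print('t',round(s['clock'],2),'p',s['position'].round(4),'jaw heading',np.degrees(np.arctan2(z[1],z[0])).round(2),'F',s['contact_force'].round(1),'w',round(s['width'],4),'q',s['qpos'].round(2))
E
python3 - <<'E'
import hd
from h import *
im,d=snap('wrist','w1.png');q=np.load('pics/w1.npz');K,T=q['K'],q['T']
hsv=cv2.cvtColor(im,cv2.COLOR_RGB2HSV);H,S,V=[hsv[...,i].astype(int) for i in range(3)]
m=(H>45)&(H<75)&(S>120)&(d>0);vv,uu=np.mgrid[:420,:560]
P=np.array([back(u,v,z,K,T) for u,v,z in zip(uu[m],vv[m],d[m])]);t=P[P[:,2]>.181]
print(len(P),len(t),t.mean(0),np.median(t[:,2]),cv2.minAreaRect((t[:,:2]*1000).astype(np.float32)))
E
```

```text
t 2.4 p [0.4679 0.0855 0.2787] jaw heading 95.7 F [0.4 0.5 0.1] w 0.0854 q [ 0.03  0.11  1.65  0.    1.39 -1.64]
1509 1475 [0.47138398 0.08343561 0.20512993] 0.18823896409528348 ((467.2069396972656, 81.42376708984375), (30.914306640625, 141.0939178466797), 4.5385589599609375)
```

View pics/w1.png

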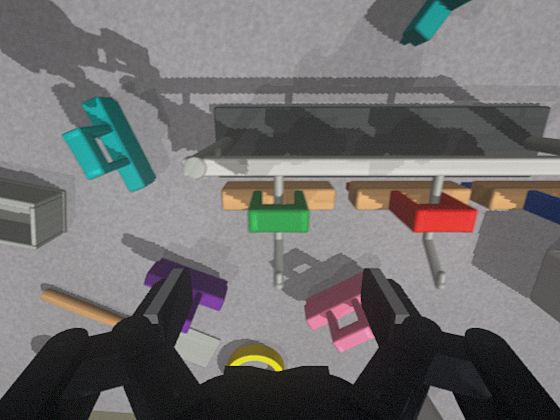

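The wrist picture shows the green handle at (278,212) on its hook, with red at (433,212) to the right. The jaws are parallel to the rail.

```bash
python3 - <<'E'
from h import *
q=np.load('pics/w1.npz');K,T,im,d=q['K'],q['T'],q['im'],q['d']
hsv=cv2.cvtColor(im,cv2.COLOR_RGB2HSV);H,S,V=[hsv[...,i].astype(int) for i in range(3)]
m=(H>45)&(H<75)&(S>120)&(d>0);vv,uu=np.mgrid[:420,:560];m&=(uu<320)&(uu>240)&(vv>180)&(vv<240)
P=np.array([back(u,v,z,K,T) for u,v,z in zip(uu[m],vv[m],d[m])]);t=P[(P[:,2]>.181)&(P[:,2]<.193)]
print(len(t),t.mean(0),np.median(t[:,2]),cv2.minAreaRect((t[:,:2]*1000).astype(np.float32)))
# hook tip
for u,v in [(278,283),(279,278),(279,250),(279,240),(280,187)]: print(u,v,back(u,v,d[v,u],K,T).round(4))
E
```

```text
1316 [0.47263975 0.08144472 0.18808449] 0.1881388780537387 ((473.01495361328125, 81.39877319335938), (19.110309600830078, 45.871124267578125), 5.5599188804626465)
278 283 [0.5215 0.0861 0.1995]
279 278 [0.5171 0.0864 0.1992]
279 250 [0.5033 0.0851 0.178 ]
279 240 [0.4973 0.0845 0.1711]
280 187 [0.4505 0.0805 0.1712]
```

Emit:
jog_arm(targets=[[0.085,[0.002,-0.0015,-0.03],0],[0.085,[0,0,-0.03],0],[0.085,[0,0,-0.03],0],[0.085,[0,0,-0.02],0],[0.085,[0,0,-0.0087],0],[0.085,[0,0,0],0]])

```text
clock: 3.2
position: [0.4691, 0.0857, 0.1595]
ee_rot: [0.706, -0.706, -0.035, 0.035]
contact_force: [0.6, 0.4, -0.1]
width: 0.0851
```

```bash
python3 - <<'E'
import hd
from h import *
a,_=snap('wrist','w2.png');b,_=snap('side','s2.png');c,_=snap('scene','c2.png')
x=np.hstack([cv2.resize(a,(400,300)),cv2.resize(b[130:250,180:340],(400,300)),])
y=np.hstack([cv2.resize(c[140:290,240:440],(400,300)),cv2.resize(c,(400,300))])
cv2.imwrite('pics/m2.png',np.vstack([x,y])[...,::-1])
E
```

```text
t 3.2 p [0.4691 0.0857 0.1595] jaw heading 95.63 F [ 0.6  0.4 -0.1] w 0.0851 q [ 0.03  0.2   1.85  0.    1.09 -1.63]
```

View pics/m2.png

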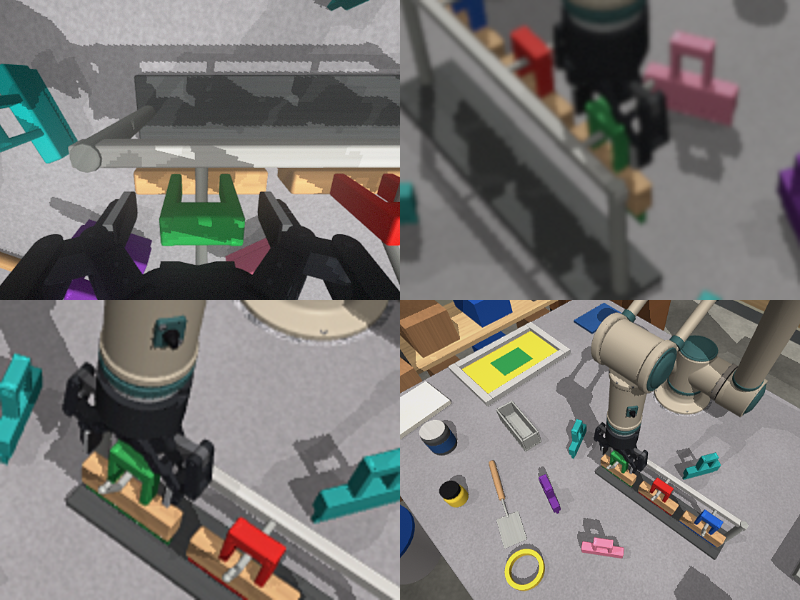

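Emit:
jog_arm(targets=[[0.06,[0,0,0],0],[0.045,[0,0,0],0],[0.04,[0,0,0],0],[0.04,[0,0,0],0],[0.04,[0,0,0],0],[0.04,[0,0,0],0]], force=25)

```text
clock: 4.1
position: [0.4695, 0.0858, 0.1602]
ee_rot: [0.706, -0.706, -0.035, 0.034]
contact_force: [-0.7, 1.6, 5.8]
width: 0.0477
```

```bash
cat > mont.py <<'E'
import sys,hd
from h import *
def mont(n):
    a,_=snap('wrist',n+'w.png');b,_=snap('side',n+'s.png');c,_=snap('scene',n+'c.png')
    x=np.hstack([cv2.resize(a,(400,300)),cv2.resize(b[130:250,180:340],(400,300)),])
    y=np.hstack([cv2.resize(c[140:290,240:440],(400,300)),cv2.resize(c,(400,300))])
    cv2.imwrite('pics/'+n+'m.png',np.vstack([x,y])[...,::-1])
if __name__=='__main__': mont(sys.argv[1])
E
python3 mont.py g3
```

```text
t 4.1 p [0.4695 0.0858 0.1602] jaw heading 95.62 F [-0.7  1.6  5.8] w 0.0477 q [ 0.03  0.2   1.85  0.    1.09 -1.63]
```

View pics/g3m.png

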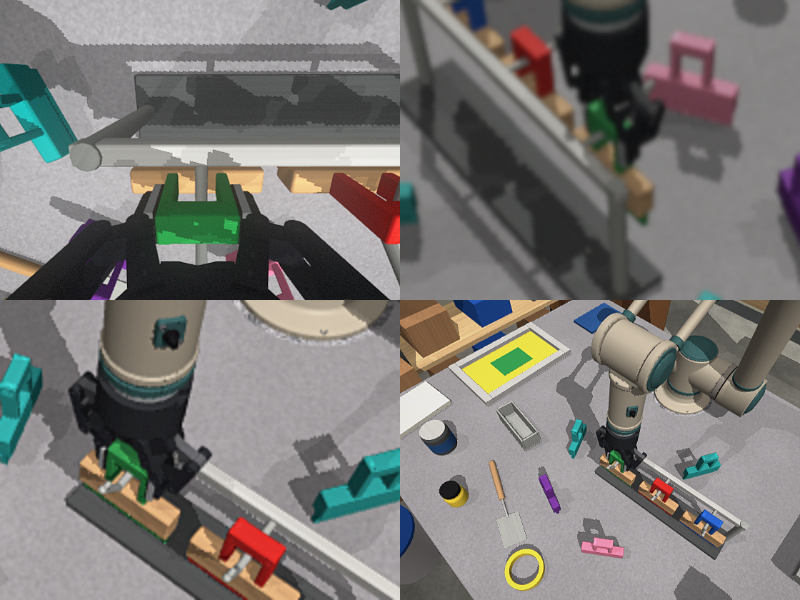

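Emit:
jog_arm(targets=[[0.04,[0,0,0.008],0],[0.04,[0,0,0.009],0],[0.04,[0.012,0.0012,0.006],0],[0.04,[0.012,0.0012,0.006],0],[0.04,[0,0,0],0]], force=20)

```text
clock: 4.88
position: [0.4952, 0.088, 0.1891]
ee_rot: [0.706, -0.706, -0.035, 0.034]
contact_force: [0.1, 0.6, -2.0]
width: 0.0477
```

```bash
python3 mont.py g4
```

```text
t 4.88 p [0.4952 0.088  0.1891] jaw heading 95.62 F [ 0.1  0.6 -2. ] w 0.0477 q [ 0.04  0.21  1.75  0.    1.18 -1.63]
```

View pics/g4m.png

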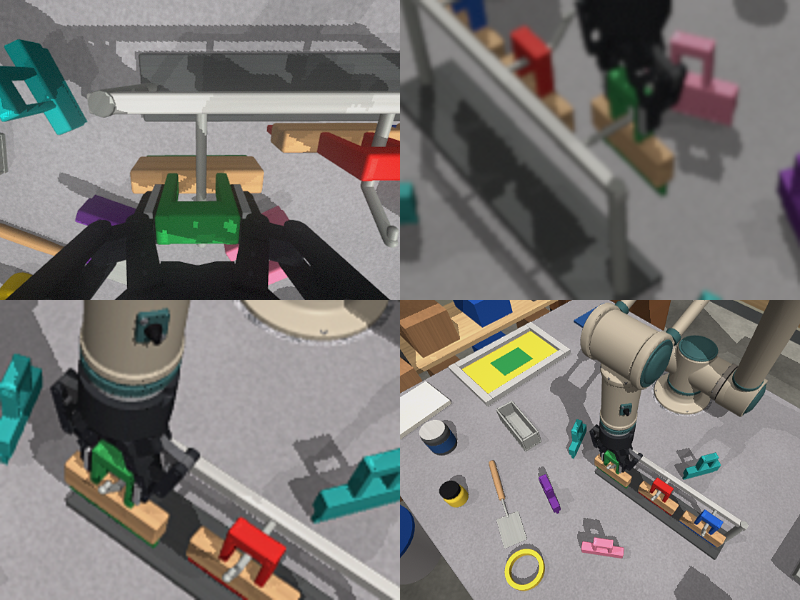

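Emit:
jog_arm(targets=[[0.04,[0.003,0.0003,0.002],0],[0.04,[0.005,0.0005,0.001],0],[0.04,[0,0,0],0]])

```text
clock: 5.4
position: [0.5018, 0.0888, 0.1918]
ee_rot: [0.706, -0.706, -0.035, 0.034]
contact_force: [-0.2, 0.5, -2.1]
width: 0.0476
```

Emit:
jog_arm(targets=[[0.04,[0.004,0.0004,0.002],0],[0.04,[0,0,0],0],[0.04,[0,0,0.002],0],[0.04,[0,0,0],0]])

```text
clock: 5.9
position: [0.5044, 0.089, 0.1937]
ee_rot: [-0.706, 0.706, 0.034, -0.036]
contact_force: [3.4, 0.6, -22.0]
width: 0.048
```

```bash
python3 mont.py g5
```

```text
t 5.9 p [0.5044 0.089  0.1937] jaw heading 95.63 F [  3.4   0.6 -22. ] w 0.048 q [ 0.04  0.22  1.72 -0.    1.2  -1.63]
```

View pics/g5m.png

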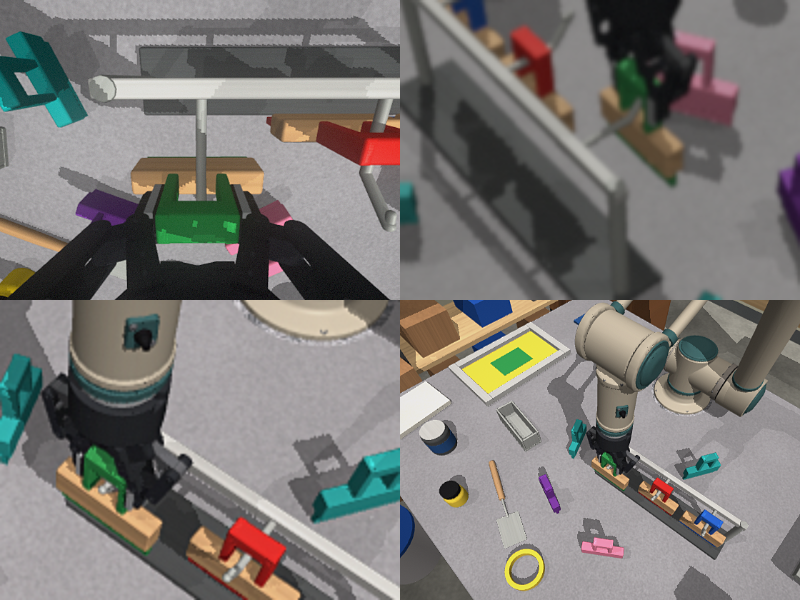

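Emit:
jog_arm(targets=[[0.04,[0,0,-0.003],0],[0.04,[0.004,0.0004,0.001],0],[0.04,[0.004,0.0004,0.001],0],[0.04,[0,0,0],0]])

```text
clock: 6.55
position: [0.5149, 0.0901, 0.1964]
ee_rot: [0.706, -0.706, -0.036, 0.033]
contact_force: [0.7, -0.3, -1.6]
width: 0.0476
```

Emit:
jog_arm(targets=[[0.04,[-0.004,-0.0004,0.001],0],[0.04,[-0.004,-0.0004,0.001],0],[0.04,[-0.003,-0.0003,0.001],0],[0.04,[0,0,0],0]])

```text
clock: 7.05
position: [0.5043, 0.089, 0.1979]
ee_rot: [0.706, -0.706, -0.037, 0.033]
contact_force: [5.9, 0.7, -6.4]
width: 0.0476
```

Emit:
jog_arm(targets=[[0.04,[-0.003,-0.0003,0.002],0],[0.04,[-0.003,-0.0003,0.002],0],[0.04,[0,0,0],0],[0.04,[0,0,0],0]])

```text
clock: 7.55
position: [0.4972, 0.0883, 0.2004]
ee_rot: [0.706, -0.706, -0.035, 0.034]
contact_force: [5.7, 0.3, -12.2]
width: 0.0477
```

```bash
python3 mont.py g6
```

```text
t 7.55 p [0.4972 0.0883 0.2004] jaw heading 95.61 F [  5.7   0.3 -12.2] w 0.0477 q [ 0.04  0.2   1.73  0.    1.21 -1.63]
```

View pics/g6m.png

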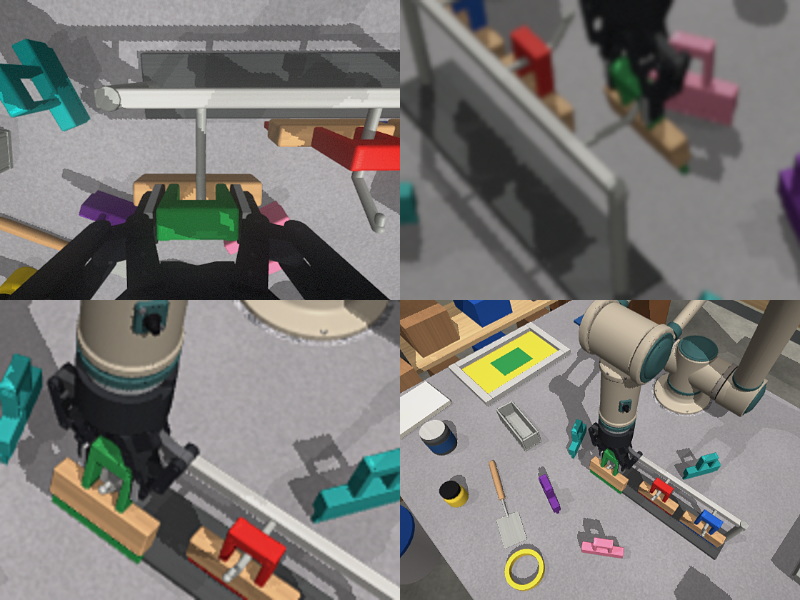

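Emit:
jog_arm(targets=[[0.04,[-0.002,-0.0002,0.003],0],[0.04,[0,0,0],0]])

```text
clock: 7.95
position: [0.4946, 0.088, 0.2024]
ee_rot: [0.706, -0.706, -0.035, 0.035]
contact_force: [5.5, 0.5, -16.5]
width: 0.0475
```

```bash
cat > tilt.py <<'E'
import sys,hd
from h import *
def tilt(n,yh=np.radians(5.64)):
    im,d=snap('scene',n+'.png');q=np.load(f'pics/{n}.npz');K,T=q['K'],q['T']
    hsv=cv2.cvtColor(im,cv2.COLOR_RGB2HSV);H,S,V=[hsv[...,i].astype(int) for i in range(3)]
    m=(H>45)&(H<75)&(S>120)&(d>0);vv,uu=np.mgrid[:420,:560]
    P=np.array([back(u,v,z,K,T) for u,v,z in zip(uu[m],vv[m],d[m])])
    p=np.array(manip.get_state()['position'])
    r=P-p; ex=np.array([np.cos(yh),np.sin(yh),0]);ey=np.array([-np.sin(yh),np.cos(yh),0])
    L=np.c_[r@ex,r@ey,r[:,2]]*1000
    L=L[(np.abs(L).max(1)<130)&(np.abs(L[:,1])<60)]
    blade=L[L[:,2]<-45]; hnd=L[L[:,2]>-40]
    print('n',len(blade),len(hnd));
    if len(blade): print('blade mean',blade.mean(0).round(1),'x rng',np.percentile(blade[:,0],[5,95]).round(1),'z',np.percentile(blade[:,2],[5,95]).round(1))
    print('hnd',hnd.mean(0).round(1),'z',np.percentile(hnd[:,2],[3,97]).round(1))
    for zb in range(-90,35,8):
        s=L[(L[:,2]>=zb)&(L[:,2]<zb+8)]
        if len(s)>3: print(zb+4,len(s),'x',np.percentile(s[:,0],[10,50,90]).round(1))
if __name__=='__main__': tilt(sys.argv[1])
E
python3 tilt.py t7
```

```text
t 7.95 p [0.4946 0.088  0.2024] jaw heading 95.61 F [  5.5   0.5 -16.5] w 0.0475 q [ 0.04  0.2   1.73  0.    1.21 -1.63]
n 193 461
blade mean [ 31.    2.3 -76.7] x rng [29.4 32.6] z [-81.7 -71.8]
hnd [ 8.7 -2.3  9.5] z [-23.9  26.5]
-86 7 x [31.4 31.8 32.4]
-78 141 x [30.  31.3 32.4]
-70 45 x [29.4 30.1 30.9]
-30 7 x [ 7.1 11.  21.3]
-22 42 x [ 8.5 19.2 21.4]
-14 41 x [ 8.8 17.2 19. ]
-6 40 x [ 8.9 15.2 16.7]
2 37 x [10.7 13.2 14.5]
10 47 x [ 9.2 10.6 12.3]
18 93 x [6.7 8.5 9.7]
26 146 x [-4.8  3.6  7.3]
```

Emit:
jog_arm(targets=[[0.04,[0.002,0.0002,-0.003],0],[0.04,[0.005,0.0005,0.005],0],[0.04,[0.005,0.0005,0.005],0],[0.04,[-0.003,-0.0003,0.001],0],[0.04,[-0.003,-0.0003,0.001],0],[0.04,[-0.003,-0.0003,0.001],0],[0.04,[0,0,0],0]])

```text
clock: 8.88
position: [0.4997, 0.0885, 0.2145]
ee_rot: [0.706, -0.706, -0.037, 0.032]
contact_force: [7.2, 1.1, -9.7]
width: 0.0477
```

```bash
python3 tilt.py t8
```

```text
t 8.88 p [0.4997 0.0885 0.2145] jaw heading 95.61 F [ 7.2  1.1 -9.7] w 0.0477 q [ 0.04  0.19  1.7   0.    1.24 -1.63]
n 265 525
blade mean [ 40.1   2.1 -73.4] x rng [37.7 42.4] z [-79.1 -67.8]
hnd [10.1 -1.7  9. ] z [-23.2  26.9]
-78 122 x [39.7 41.4 42.4]
-70 139 x [37.8 39.  40.5]
-62 4 x [38.7 39.9 41.2]
-30 6 x [ 9.8 14.2 25.1]
-22 47 x [ 9.8 23.2 25.8]
-14 53 x [10.8 20.7 22.9]
-6 50 x [10.3 17.8 20.1]
2 45 x [11.9 14.9 16.7]
10 55 x [ 9.7 11.3 12.8]
18 121 x [-8.1  8.3 10.3]
26 136 x [-3.3  4.3  7.2]
```

Emit:
jog_arm(targets=[[0.04,[-0.004,-0.0004,0.001],0],[0.04,[-0.003,-0.0003,0.001],0],[0.04,[0,0,0],0]])

```text
clock: 9.3
position: [0.4927, 0.0878, 0.2153]
ee_rot: [0.706, -0.706, -0.036, 0.033]
contact_force: [9.8, 0.4, -15.3]
width: 0.0475
```

```bash
python3 tilt.py t9; python3 mont.py g9
```

```text
t 9.3 p [0.4927 0.0878 0.2153] jaw heading 95.61 F [  9.8   0.4 -15.3] w 0.0475 q [ 0.04  0.18  1.72  0.    1.24 -1.63]
n 343 561
blade mean [ 51.2   1.2 -69.6] x rng [48.  54.4] z [-75.8 -63.8]
hnd [12.5 -1.   6.7] z [-22.5  24.5]
-78 61 x [52.6 53.8 54.6]
-70 210 x [48.9 51.3 53.5]
-62 66 x [47.8 48.5 50.1]
-54 6 x [50.3 50.8 51.4]
-30 4 x [15.2 17.7 19.2]
-22 50 x [15.  29.3 31.8]
-14 63 x [14.6 25.2 28.3]
-6 58 x [11.3 21.1 23.7]
2 52 x [12.4 17.4 19.9]
10 76 x [10.5 12.5 15.1]
18 178 x [-6.1  7.8 11. ]
26 78 x [1.7 4.8 7. ]
t 9.35 p [0.4927 0.0878 0.2152] jaw heading 95.61 F [  9.    0.4 -15.5] w 0.0478 q [ 0.04  0.18  1.72  0.    1.24 -1.63]
```

View pics/g9m.png

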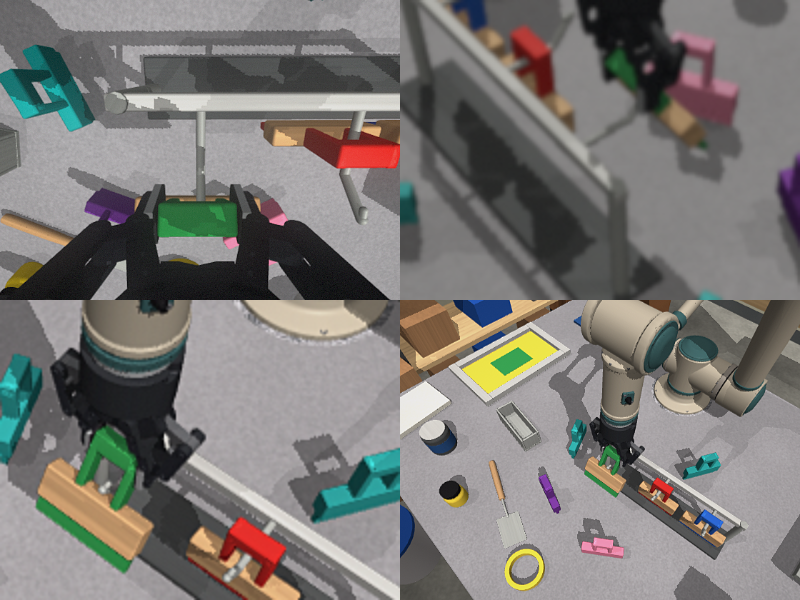

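Emit:
jog_arm(targets=[[0.04,[0.004,0.0004,-0.005],0],[0.04,[0.004,0.0004,-0.005],0],[0.04,[0.007,0.0007,0.004],0],[0.04,[0,0,0],0]])

```text
clock: 10.0
position: [0.5062, 0.0892, 0.2113]
ee_rot: [0.706, -0.706, -0.035, 0.034]
contact_force: [0.3, 0.1, -2.0]
width: 0.0476
```

Free of the rod, with only the weight showing in the force reading. Next I slide out along the window axis.

Emit:
jog_arm(targets=[[0.04,[0.008,0.0008,0.005],0],[0.04,[0.008,0.0008,0.005],0],[0.04,[0.008,0.0008,0.005],0],[0.04,[0.008,0.0008,0.006],0],[0.04,[0.008,0.0008,0.008],0],[0.04,[0,0,0],0]])

```text
clock: 10.75
position: [0.5464, 0.0932, 0.2404]
ee_rot: [0.706, -0.706, -0.035, 0.034]
contact_force: [0.3, -0.6, -1.8]
width: 0.0476
```

```bash
python3 mont.py g11
```

```text
t 10.75 p [0.5464 0.0932 0.2404] jaw heading 95.63 F [ 0.3 -0.6 -1.8] w 0.0476 q [ 0.04  0.25  1.56  0.    1.33 -1.63]
```

View pics/g11m.png

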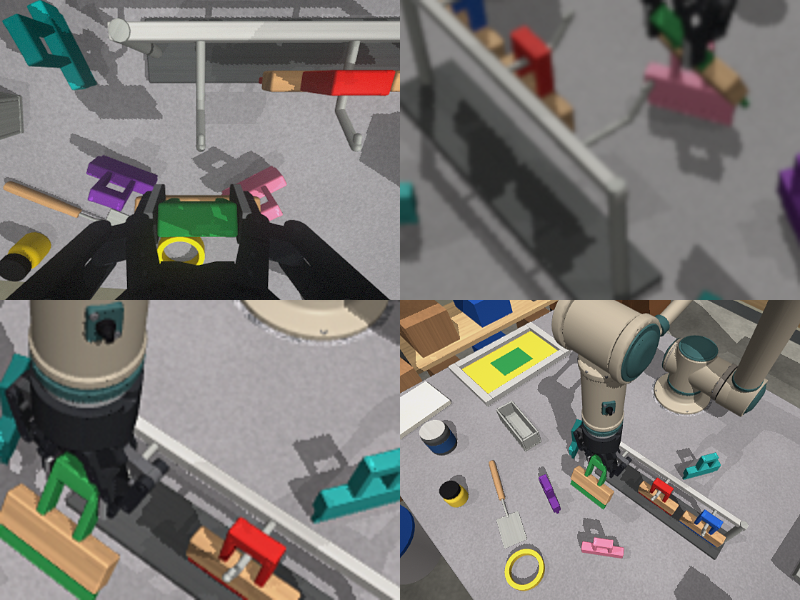

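Emit:
jog_arm(targets=[[0.04,[0,-0.01,0.02],-0.02],[0.04,[-0.004,-0.03,0.01],-0.026],[0.04,[-0.005,-0.048,0],-0.026],[0.04,[-0.005,-0.048,0],-0.026],[0.04,[-0.005,-0.048,0],-0.026],[0.04,[-0.005,-0.048,0],-0.026],[0.04,[-0.005,-0.048,0],-0.026],[0.04,[-0.005,-0.048,0],-0.026],[0.04,[-0.004,-0.04,0],-0.005],[0.04,[0,-0.011,0],0]], force=30)

```text
clock: 12.15
position: [0.5063, -0.2881, 0.2691]
ee_rot: [-0.706, 0.706, -0.04, 0.039]
contact_force: [0.7, 0.8, -1.2]
width: 0.0477
```

```bash
cat > tr.py <<'E'
import sys,hd
from h import *
from scipy.spatial.transform import Rotation as R
a=np.radians(-6.2);C=np.array([.545,-.290,.006]);ex=np.array([np.cos(a),np.sin(a),0]);ey=np.array([-np.sin(a),np.cos(a),0])
p=np.array(manip.get_state()['position']);r=p-C;print('tcp in trough mm',np.round([r@ex*1e3,r@ey*1e3,r[2]*1e3],1))
n=sys.argv[1]
ims=[]
for c,b in (('scene',(100,300,80,230)),('side',(300,480,190,380))):
    im,d=snap(c,n+c+'.png');q=np.load(f'pics/{n}{c}.npz');K,T=q['K'],q['T']
    hsv=cv2.cvtColor(im,cv2.COLOR_RGB2HSV);H,S,V=[hsv[...,i].astype(int) for i in range(3)]
    m=(H>45)&(H<75)&(S>120)&(d>0);vv,uu=np.mgrid[:420,:560]
    P=np.array([back(u,v,z,K,T) for u,v,z in zip(uu[m],vv[m],d[m])])
    rr=P-C;L=np.c_[rr@ex,rr@ey,rr[:,2]]*1e3
    t=[r@ex*1e3,r@ey*1e3,r[2]*1e3]
    L=L[(np.abs(L-np.array(t)).max(1)<120)]
    print(c,len(L))
    for zb in range(int(t[2])-100,int(t[2])+40,10):
        s=L[(L[:,2]>=zb)&(L[:,2]<zb+10)]
        if len(s)>5: print('  z',zb+5,len(s),'x',np.percentile(s[:,0],[10,50,90]).round(1),'y',np.percentile(s[:,1],[2,98]).round(1))
    ims.append(cv2.resize(im[b[2]:b[3],b[0]:b[1]],(400,300 if c=='scene' else 422)))
h=max(i.shape[0] for i in ims);ims=[cv2.copyMakeBorder(i,0,h-i.shape[0],0,0,cv2.BORDER_CONSTANT) for i in ims]
cv2.imwrite('pics/'+n+'m.png',np.hstack(ims)[...,::-1])
E
python3 tr.py k1
```

```text
t 12.15 p [ 0.5063 -0.2881  0.2691] jaw heading 83.6 F [ 0.7  0.8 -1.2] w 0.0477 q [-0.64  0.28  1.45 -0.    1.41 -2.1 ]
tcp in trough mm [-38.7  -2.3 263.1]
scene 605
  z 188 106 x [11.4 13.5 15.1] y [-49.   50.3]
  z 198 79 x [ 7.3 10.6 11.8] y [-50.   51.8]
  z 238 75 x [-25.  -17.   -8.1] y [-21.7  23. ]
  z 248 99 x [-27.7 -18.  -10.9] y [-23.5  22.9]
  z 258 78 x [-26.8 -20.3 -15.8] y [-24.5  22.4]
  z 268 49 x [-26.3 -23.7 -20.7] y [-25.8  21.9]
  z 278 74 x [-29.7 -27.5 -25.4] y [-24.2  19.6]
  z 288 24 x [-32.7 -31.1 -29.8] y [-26.3  16.6]
side 224
  z 278 117 x [-48.8 -46.  -42.2] y [-22.   21.4]
  z 288 90 x [-43.3 -39.5 -35.8] y [-16.3  21.5]
```

View pics/k1m.png

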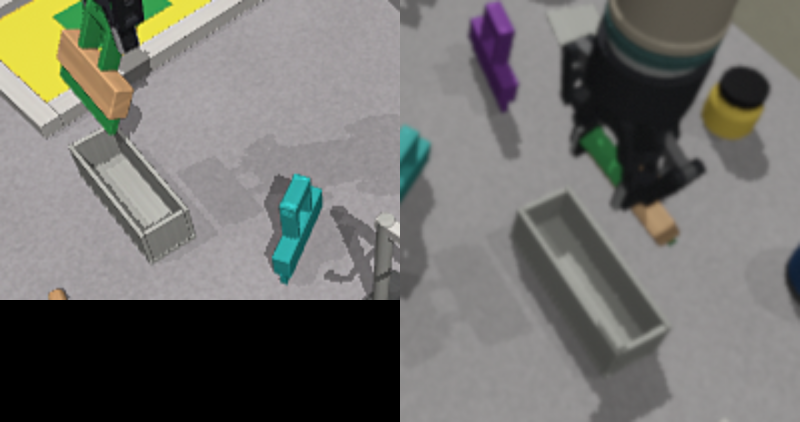

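Emit:
jog_arm(targets=[[0.04,[0,0.0015,-0.03],0],[0.04,[0,0,-0.04],0],[0.04,[0,0,-0.035],0],[0.04,[0,0,-0.025],0],[0.04,[0,0,-0.015],0],[0.04,[0,0,-0.01],0],[0.04,[0,0,0],0]], force=25)

```text
clock: 13.12
position: [0.5072, -0.2839, 0.1146]
ee_rot: [0.706, -0.706, 0.038, -0.038]
contact_force: [1.0, 0.3, -1.3]
width: 0.0478
```

```bash
python3 tr.py k2
```

```text
t 13.12 p [ 0.5072 -0.2839  0.1146] jaw heading 83.79 F [ 1.   0.3 -1.3] w 0.0478 q [-0.63  0.39  1.69  0.    1.06 -2.09]
tcp in trough mm [-38.2   2.  108.6]
scene 395
  z 33 70 x [12.  14.2 15.5] y [-46.4  54.1]
  z 43 59 x [ 8.4 11.4 12.8] y [-47.4  55.3]
  z 83 41 x [-24.  -17.7  -7.4] y [-16.1  26.5]
  z 93 67 x [-26.7 -16.8 -10.2] y [-18.5  26.6]
  z 103 46 x [-25.7 -18.7 -15. ] y [-19.9  27. ]
  z 113 36 x [-25.9 -23.  -19.4] y [-19.9  26.4]
  z 123 49 x [-29.1 -27.  -25. ] y [-21.   24.4]
  z 133 15 x [-40.  -30.5 -28.8] y [-21.4  13.8]
side 166
  z 123 52 x [-48.4 -46.2 -42.9] y [-17.1  26.3]
  z 133 87 x [-45.3 -40.2 -35.4] y [-9.8 25.5]
```

View pics/k2m.png

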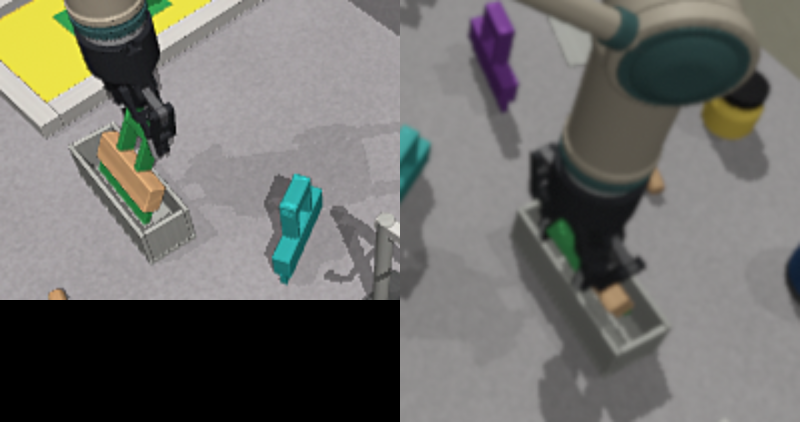

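Emit:
jog_arm(targets=[[0.04,[0.0087,-0.0025,0],0],[0.04,[0.008,-0.0018,0],0],[0.04,[0.007,-0.0008,0],0],[0.04,[0.007,-0.0008,0],0],[0.04,[0,0,0],0]], force=20)

```text
clock: 13.85
position: [0.538, -0.2902, 0.1144]
ee_rot: [0.706, -0.706, 0.039, -0.038]
contact_force: [-4.6, 0.5, 0.8]
width: 0.0479
```

Emit:
jog_arm(targets=[[0.04,[0.006,-0.0007,0],0],[0.04,[0.006,-0.0007,0],0],[0.04,[0,0,0],0]])

```text
clock: 14.22
position: [0.55, -0.2915, 0.1145]
ee_rot: [0.706, -0.706, 0.039, -0.038]
contact_force: [-3.4, 1.2, 0.1]
width: 0.0474
```

```bash
python3 tr.py k3
```

```text
t 14.22 p [ 0.55   -0.2915  0.1145] jaw heading 83.77 F [-3.4  1.2  0.1] w 0.0474 q [-0.6   0.44  1.6   0.    1.1  -2.06]
tcp in trough mm [  5.1  -1.  108.5]
scene 149
  z 23 6 x [14.5 16.6 18.6] y [49.4 51.1]
  z 33 6 x [15.2 18.5 20.2] y [49.2 52.5]
  z 73 8 x [ 4.7  9.8 17. ] y [-17.3  22.8]
  z 83 39 x [ 6.7 14.3 19.4] y [-19.4  24.3]
  z 93 18 x [13.2 17.  19.5] y [-19.   23.2]
  z 103 16 x [14.6 17.  18.2] y [-19.6  23.4]
  z 113 11 x [15.9 16.3 16.8] y [-21.9  24.1]
  z 123 26 x [14.  15.3 16.2] y [-24.   15.6]
  z 133 7 x [ 2.3 13.8 14.6] y [-18.5   9.1]
side 212
  z 93 11 x [-1.6  0.8  5.1] y [13.6 16.3]
  z 113 9 x [-5.2 -4.6 -3.7] y [ 6.4 20.3]
  z 123 51 x [-6.2 -5.6  0.4] y [-18.7  21.6]
  z 133 121 x [-4.8  1.3  9.3] y [-19.3  22.8]
```

View pics/k3m.png

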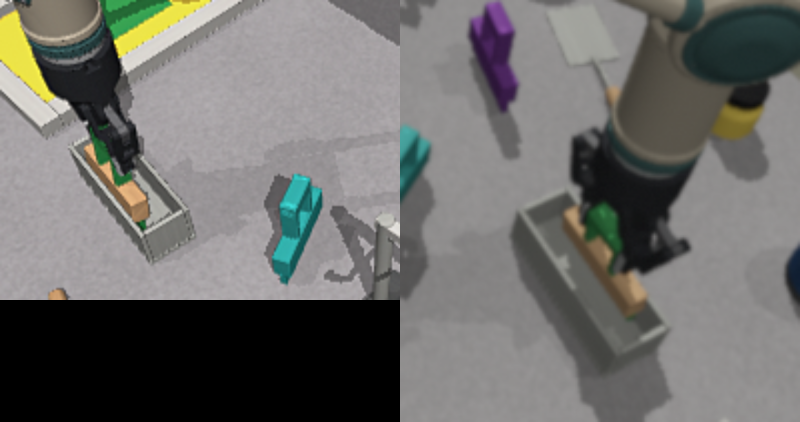

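Emit:
jog_arm(targets=[[0.04,[-0.005,0.0005,0],0],[0.04,[-0.003,0.0003,-0.005],0],[0.04,[0,0,-0.006],0],[0.04,[0,0,-0.004],0],[0.04,[0,0,0],0]])

```text
clock: 14.95
position: [0.5421, -0.2909, 0.0994]
ee_rot: [0.706, -0.706, 0.038, -0.039]
contact_force: [0.7, 0.6, -1.6]
width: 0.0478
```

Emit:
jog_arm(targets=[[0.04,[0,0,-0.002],0],[0.04,[0,0,-0.002],0],[0.04,[0,0,0],0]])

```text
clock: 15.32
position: [0.5423, -0.291, 0.099]
ee_rot: [-0.706, 0.706, -0.038, 0.039]
contact_force: [-4.5, 2.0, 15.6]
width: 0.048
```

Emit:
jog_arm(targets=[[0.04,[0,0,0.0025],0],[0.04,[0,0,0],0]])

```text
clock: 15.58
position: [0.5424, -0.2911, 0.099]
ee_rot: [-0.706, 0.706, -0.038, 0.039]
contact_force: [-0.8, 0.0, 6.1]
width: 0.0478
```

```bash
python3 tr.py k4
```

```text
t 15.57 p [ 0.5424 -0.2911  0.099 ] jaw heading 83.77 F [-0.8  0.   6.1] w 0.0478 q [-0.61  0.45  1.63  0.    1.06 -2.07]
tcp in trough mm [-2.5 -1.4 93. ]
scene 140
  z 58 10 x [-3.5  2.4  9.4] y [-16.7  22.5]
  z 68 38 x [-1.9  6.7 11.9] y [-19.5  23.6]
  z 78 18 x [ 4.5  9.2 11.3] y [-19.5  26.3]
  z 88 15 x [ 6.5  8.8 10.3] y [-18.7  34. ]
  z 98 10 x [8.4 8.5 9.5] y [-20.3  21.8]
  z 108 28 x [6.7 7.8 8.6] y [-24.8  20.3]
  z 118 9 x [-6.4  6.3  7.2] y [-24.7   9.7]
side 208
  z 78 6 x [-10.3  -7.6  -5.6] y [13.3 15.7]
  z 98 10 x [-12.9 -12.3 -11.7] y [ 4.3 21.7]
  z 108 70 x [-13.8 -11.5  -5. ] y [-22.   22.1]
  z 118 101 x [-12.   -5.2   1.6] y [-19.1  22.8]
```

View pics/k4m.png

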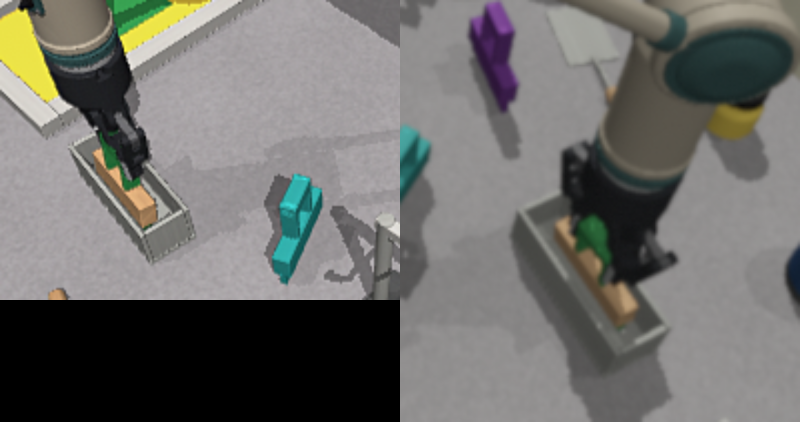

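Emit:
jog_arm(targets=[[0.04,[0,0,0.004],0],[0.04,[-0.006,0.0006,0],0],[0.04,[-0.006,0.0006,0],0],[0.04,[-0.004,0.0004,0],0],[0.04,[0,0,0],0]])

```text
clock: 16.3
position: [0.5254, -0.2891, 0.102]
ee_rot: [0.706, -0.706, 0.039, -0.038]
contact_force: [0.0, -0.9, -1.2]
width: 0.0477
```

Emit:
jog_arm(targets=[[0.04,[-0.001,0.0001,-0.002],0],[0.04,[0,0,-0.001],0],[0.04,[0,0,-0.001],0],[0.04,[0,0,0],0]])

```text
clock: 16.8
position: [0.5249, -0.2891, 0.0991]
ee_rot: [-0.706, 0.706, -0.038, 0.038]
contact_force: [-2.2, 0.7, 5.2]
width: 0.0477
```

```bash
python3 tr.py k5
```

```text
t 16.8 p [ 0.5249 -0.2891  0.0991] jaw heading 83.78 F [-2.2  0.7  5.2] w 0.0477 q [-0.62  0.43  1.67 -0.    1.05 -2.08]
tcp in trough mm [-20.1  -1.3  93.1]
scene 155
  z 58 9 x [-20.8 -13.5  -9.4] y [-18.   22.6]
  z 68 38 x [-18.6 -11.4  -5.7] y [-20.8  23.9]
  z 78 22 x [-13.3  -7.9  -6. ] y [-20.2  26.4]
  z 88 17 x [-11.3  -8.4  -6.9] y [-20.4  30.4]
  z 98 13 x [-9.5 -8.9 -8.2] y [-21.4  24.1]
  z 108 29 x [-11.1  -9.8  -9.2] y [-24.8  16.7]
  z 118 11 x [-22.9 -11.9 -10.5] y [-23.8  15.3]
side 198
  z 78 8 x [-26.8 -24.7 -22.2] y [13.4 15.9]
  z 98 9 x [-30.4 -29.7 -29.2] y [ 4.8 19.1]
  z 108 55 x [-31.4 -29.6 -20.4] y [-21.   22.7]
  z 118 100 x [-30.2 -24.6 -16.6] y [-19.1  22.6]
```

View pics/k5m.png

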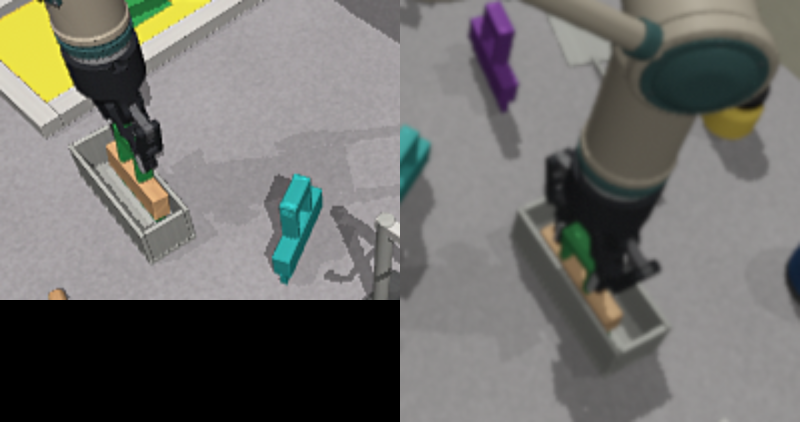

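Emit:
jog_arm(targets=[[0.052,[0,0,0],0],[0.058,[0,0,0],0],[0.07,[0,0,0],0],[0.08,[0,0,0],0],[0.08,[0,0,0],0],[0.08,[0,0,0],0]])

```text
clock: 17.65
position: [0.5249, -0.2892, 0.0981]
ee_rot: [0.706, -0.706, 0.038, -0.038]
contact_force: [-0.6, 1.1, -1.2]
width: 0.0797
```

```bash
python3 tr.py k6
```

```text
t 17.65 p [ 0.5249 -0.2892  0.0981] jaw heading 83.76 F [-0.6  1.1 -1.2] w 0.0797 q [-0.62  0.43  1.67  0.    1.04 -2.08]
tcp in trough mm [-20.1  -1.3  92.1]
scene 160
  z 67 30 x [-16.1 -10.5  -6.7] y [-19.5  23.2]
  z 77 26 x [-14.6  -9.9  -7.2] y [-21.7  23.2]
  z 87 18 x [-13.2 -11.2  -9. ] y [-18.5  23.3]
  z 97 14 x [-13.5 -11.1 -10.1] y [-36.7  22.7]
  z 107 31 x [-12.7 -11.9 -10.7] y [-22.1  20.8]
  z 117 21 x [-26.9 -14.7 -12.5] y [-23.7  13.9]
side 280
  z 77 18 x [-28.6 -24.2 -15.9] y [-25.6  15. ]
  z 87 14 x [-29.9 -25.9 -15.3] y [-25.2  14.8]
  z 97 19 x [-31.5 -26.  -16.3] y [-25.8  14.5]
  z 107 41 x [-33.5 -31.7 -22.1] y [-25.2  14.8]
  z 117 157 x [-31.7 -25.1 -18.1] y [-24.6  20.1]
```

View pics/k6m.png

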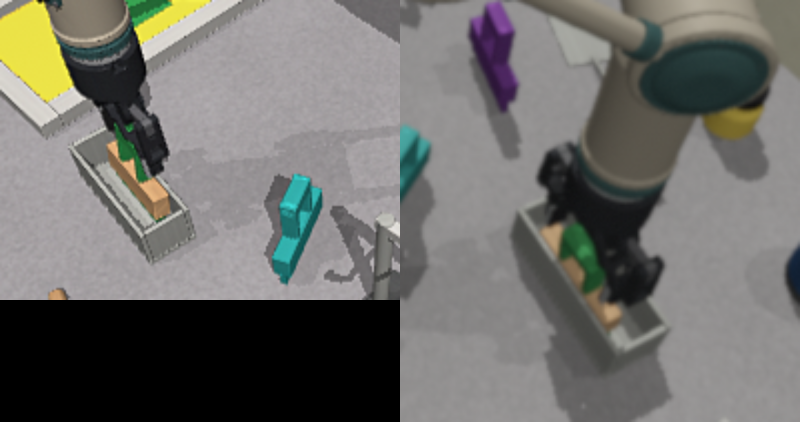

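The squeegee is released and leaning lightly on the wall. Now I retract straight up.

Emit:
jog_arm(targets=[[0.085,[0,0,0.01],0],[0.085,[0,0,0.02],0],[0.085,[0,0,0.03],0],[0.085,[0,0,0.04],0],[0.085,[-0.01,0,0.04],0],[0.085,[-0.04,0,0.02],0],[0.085,[-0.04,0,0],0],[0.085,[0,0,0],0]])

```text
clock: 18.75
position: [0.4327, -0.2888, 0.2596]
ee_rot: [-0.706, 0.706, -0.039, 0.039]
contact_force: [0.9, -0.3, 0.4]
width: 0.085
```

```bash
cat > fin.py <<'E'
import hd
from h import *
a=np.radians(-6.2);C=np.array([.545,-.290,.006]);ex=np.array([np.cos(a),np.sin(a),0]);ey=np.array([-np.sin(a),np.cos(a),0])
ims=[]
for c,b in (('scene',(80,480,80,380)),('side',(160,460,100,390))):
    im,d=snap(c,'f'+c+'.png');q=np.load(f'pics/f{c}.npz');K,T=q['K'],q['T']
    hsv=cv2.cvtColor(im,cv2.COLOR_RGB2HSV);H,S,V=[hsv[...,i].astype(int) for i in range(3)]
    vv,uu=np.mgrid[:420,:560]
    for n,m in {'green':(H>45)&(H<75)&(S>120),'red':((H<6)|(H>174))&(S>150),'blue':(H>105)&(H<125)&(S>130)}.items():
        m=m&(d>0);P=np.array([back(u,v,z,K,T) for u,v,z in zip(uu[m],vv[m],d[m])])
        if n=='green':
            r=P-C;L=np.c_[r@ex,r@ey,r[:,2]]*1e3;L=L[(abs(L[:,0])<60)&(abs(L[:,1])<80)&(L[:,2]>-10)&(L[:,2]<130)]
            for zb in range(-5,125,12):
                s=L[(L[:,2]>=zb)&(L[:,2]<zb+12)]
                if len(s)>4: print(c,'z',zb+6,len(s),'x',np.percentile(s[:,0],[5,50,95]).round(1),'y',np.percentile(s[:,1],[2,98]).round(1))
        else:
            P=P[(abs(P[:,0]-.45)<.06)&(abs(P[:,1]-(.216 if n=='red' else .345))<.06)&(P[:,2]>.182)&(P[:,2]<.195)]
            print(c,n,len(P),P.mean(0).round(4))
    ims.append(cv2.resize(im[b[2]:b[3],b[0]:b[1]],(400,300 if c=='scene' else 387)))
h=max(i.shape[0] for i in ims);ims=[cv2.copyMakeBorder(i,0,h-i.shape[0],0,0,cv2.BORDER_CONSTANT) for i in ims]
cv2.imwrite('pics/fm.png',np.hstack(ims)[...,::-1])
E
python3 fin.py
```

```text
t 18.75 p [ 0.4327 -0.2888  0.2596] jaw heading 83.66 F [ 0.9 -0.3  0.4] w 0.085 q [-0.72  0.19  1.6  -0.    1.36 -2.18]
scene z 61 25 x [-23.2 -14.5  -6.1] y [-18.1  22.9]
scene z 73 53 x [-23.7 -13.8  -6.6] y [-19.7  23.1]
scene z 85 44 x [-25.2 -13.2  -8.3] y [-20.1  24.1]
scene z 97 46 x [-27.6 -15.3 -10.2] y [-22.3  23.4]
scene z 109 130 x [-30.1 -21.1 -11.4] y [-22.6  23.2]
scene z 121 52 x [-25.9 -18.7 -13.2] y [-21.2  20.8]
scene red 318 [0.457  0.2178 0.1873]
scene blue 379 [0.444  0.3463 0.1873]
side z 73 11 x [-28.  -23.7 -15.8] y [-25.2 -23. ]
side z 85 14 x [-29.3 -23.5 -15. ] y [-25.4 -22.8]
side z 97 10 x [-30.1 -24.3 -17. ] y [-25.6 -23.8]
side z 109 16 x [-27.4 -23.3 -19.1] y [ 8.7 16.2]
side z 121 5 x [-29.2 -24.1 -18.5] y [ 9.3 16.3]
side red 111 [0.4526 0.2145 0.1871]
side blue 0 [nan nan nan]fin.py:18: RuntimeWarning: Mean of empty slice.
  print(c,n,len(P),P.mean(0).round(4))
  ret = um.true_divide(
```

View pics/fm.png

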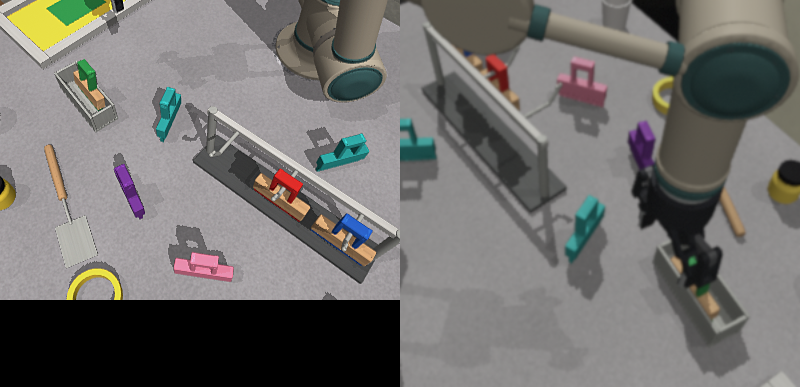

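```bash
python3 - <<'E'
from h import *
C=np.array([.545,-.290,.006])
q=np.load('pics/fscene.npz');im,d,K,T=q['im'],q['d'],q['K'],q['T']
hsv=cv2.cvtColor(im,cv2.COLOR_RGB2HSV);H,S,V=[hsv[...,i].astype(int) for i in range(3)]
vv,uu=np.mgrid[:420,:560];m=(H>45)&(H<75)&(S>120)&(d>0)
P=np.array([back(u,v,z,K,T) for u,v,z in zip(uu[m],vv[m],d[m])])-C
P=P[(abs(P[:,0])<.06)&(abs(P[:,1])<.08)&(P[:,2]<.13)]*1e3
t=P[P[:,2]>108]
A=np.c_[t[:,:2],np.ones(len(t))]
s=np.linalg.lstsq(A,t[:,2],rcond=None)[0];print('top plane',s.round(3),'percentiles',np.percentile(P[:,2],[50,80,90,95,99]).round(1),t.mean(0).round(1), manip.get_state()['clock'])
E
```

```text
top plane [ 1.4000e-02 -2.3000e-02  1.1425e+02] percentiles [104.4 114.2 115.4 115.8 116.9] [-20.4   3.6 113.9] 18.85
```

```bash
python3 -c "
from rig import *
print(sign_off())"
```

```text
the job is handed in; nothing more can be done
None
```

The green squeegee is off its hook, standing blade-down in the trough and released. I handed the job in at about 19 s; the hand-in gives no verdict.

**How it went:**
- **Grip:** I took the green squeegee by its handle from above and raised it.
- **Tipping:** The interface can't tilt the tool, so I levered the squeegee against the rising part of the hook, which turned it in the fingers. That leaned it to about 31°. The first pull against the rod gave only 16° and let the handle slip about 3 mm in the fingers, so I repeated it higher up the slope.
- **Off the barb:** I slid it out along the window axis with no contact force beyond its own weight.
- **Placing:** I carried it to the trough, straightened it against the inner wall and set the blade on the floor. It was still leaning 6–7°, so I moved it next to the wall nearer the robot before letting go.

**Last checks:**
- **Green squeegee:** its handle top is about 114 mm above the trough floor, so the blade is on the floor. It leans only a few degrees. The blade edge is hidden in the trough; I estimate its middle at about 10 mm across and 3 mm along from the centre.
- **Red and blue:** both are within 1 mm of their starting places in the scene camera. In the side camera red agrees, but blue was hidden by the arm.
- **Robot:** it is clear of everything, with contact force near zero.
- **Disagreement:** early on, the three cameras gave the green handle's position up to 7 mm apart. I used a value between them and the grasp held.

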